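# Close up the electrode case

## Robot

A 6-joint arm with a two-finger parallel gripper is mounted at the origin on the work surface. World frame = base frame: x ahead of the robot, y to its left, z up, the work surface at z = 0. Lengths are in m, angles in rad, forces in N, time in s.
With the tool pointing down it reaches from about 0.375 to 0.9 m from the base axis. Payload 3.1 kg.
Tool frame: the origin (TCP) lies on the centre line of the jaws, within the pads' length; the fingertips stand 8 mm ahead of it and the grasp point (between the pads) lies 11 mm behind it; z points along the fingers, y is the line along which they close (so a half turn about z gives the same grasp; the last joint's range is limited). The gripper opens to 87 mm and grips with 3 to 60 N. Pads are 19 mm wide; open, the fingers measure 117 mm over their backs; the gripper's body (75 mm by 190 mm) begins 51 mm behind the grasp point.
Start: joints at [-1.312, 0.527, 1.433, -0, 1.181, -0.178], TCP at [0.265, -0.566, 0.231] pointing down, gripper open.
Joint ranges: [-3.08, 3.08], [-0.75, 2.2], [0.22, 2.44], [-1.43, 4.57], [0, 2.65], [-2.85, 2.85]. Speed limits (rad/s): [2.79, 2.79, 3.14, 3.14, 3.14, 3.14].

## Interface

Orientations are given as a unit quaternion [x, y, z, w].
In Python, from rig import robot gives the robot as it stands. The module is installed in compiled form; this text tells all that it offers.
- The arm moves only by the tool send_rows, never from a script. Its argument "increments" is one flat list of numbers, 7 for each row, row after row: the turn, a rotation vector about the world's x, y, z in rad, then the shift along the world's x, y, z in cm, then the opening, from 0 (shut) to 1 (fully open). A call has 1 to 20 rows; each row shifts and turns the commanded pose from where the row before left it; what a row does not reach is not made up. A row lasts 1/12 s, in which the tool goes at most 41.7 mm and 7.16 degrees, less where a joint would pass 70% of its speed; a pose out of reach is approached as far as the arm can. A call is refused whole if a number of a shift passes 4.17 or a number of a turn 0.125, either way. A call with a gripper value outside its range is refused whole. The fingers move at their own pace and stop on an object; "newtons" is the grip in N (left out, the last holds). Time passes only in rows, so rows that do not move let the fingers close. It gives the time, the measured TCP pose, the force, the opening and the grip force at its end, in the units of the state.
- robot.get_obs(): the state, without advancing time (a new reading comes with each control period).
- robot.camera(name): name is "scene" or "top" or "wrist"; returns a dict with "image" (384x512x3 uint8, red, green, blue), "range_z" (384x512 float32, m along the optical axis (not along the pixel's ray), 0 where there is no reading), "fx", "fy", "cx", "cy" (pixels), "R" (3x3) and "t" (3): a world point X has camera coordinates R X + t. Camera axes: x right, y down, z forward; pixel columns grow to the right and rows downward; lengths in m; the calibration is good to about 2 mm. A picture is of the moment at which its call begins.
- robot.hand_in(): hands the job in; it is judged then, once.
The state is a dict: "time": time; "q": joint angles; "joint_velocities": joint speeds; "joint_torque": joint torques, N m; "position": TCP position; "tool_rot": TCP orientation; "ft_force": force on the tool from outside, world axes, zero at the start; "moment": the same for the moment, N m; "grip_width": finger opening in m; "grip_force": force on a finger pad.
Only numpy, scipy, OpenCV 4.12 (cv2) and the standard library are available. Lean on these libraries where they do the work, as an engineer would, in place of code of your own. Each camera call takes 0.05 s, during which the arm holds its last target. There are 200 camera calls.

## Task

Close up the electrode case on the bench with your fingertips: push both of its small drawers fully home and push the raised lid down until it is fully shut. Nothing needs to be gripped: do not lift the case or shove it along the bench, and leave the jars, the beaker and the loose jar cap where they stand.

Things in the scene. Friction and masses are not known exactly. Their poses are not given: they have to be found in the camera images.
- case: cream electrode case, a loose heavy box (about 4 kg): 150 mm deep (x), 300 wide (y), 85 high without the lid. Origin: centre of its underside; its +x points away from the robot (yawed up to 0.35 rad), +y left, z up. Two drawers side by side in its front (x = -75 mm), an open tray above them under a hinged lid. A level push over 18 to 30 N slides it
- drawer_left (a joint): how far the left (+y) drawer stands out of the case front, m: 0 fully home, at most 0.08 out; it slides along the case's x and is pushed in towards the case's +x. Stiff runners: needs about 2 to 3 N and stays where it is left
- drawer_right (a joint): the same for the right (-y) drawer
- drawer_left_pull (a point): middle of the front face of the left drawer's dark pull bar (50 mm wide, 12 high), which stands 16 mm out from the drawer's front panel; the panel is 143 mm wide and reaches from 5 to 47 mm above the bench. The point is 28 mm above the bench, at case y = +73 mm, and at case x = -103 mm when the drawer is home
- drawer_right_pull (a point): the same point of the right drawer, at case y = -73 mm
- lid (a joint): opening angle of the lid, rad: 0 shut (level on the case), 0.9 to 1.35 at the start, at most 1.7. A flat panel hinged along the top of the case's far (+x) side; raised, its outer face looks up and away from the robot. A stiff hinge holds it at any angle; closing it takes 1 to 4 N square to the panel at 115 mm from the hinge
- lid_hinge (a point): middle of the lid's hinge line, at case x = +75 mm, y = 0, 85.5 mm above the bench; the line runs along the case's y. The lid's inner face lies in the plane through this line
- lid_edge (a point): middle of the free edge of the lid on its outer face, 150 mm from the hinge line; the lid is 300 mm wide (y), 8 mm thick; a dark lifting tab 60 mm wide sticks out 12 mm past this edge. Shut, the outer face is 93.5 mm above the bench
- jar_a: bystander: closed glass jar with metal screw cap, 50 mm wide, 75 mm high, origin at the centre of its underside
- jar_b: bystander: a second jar just like it
- beaker: bystander: glass beaker, 70 mm wide, 90 mm high, origin at the centre of its underside
- cap: bystander: loose metal jar cap ring lying on the bench beside the case, 54 mm wide, 12 mm high, origin at the centre of its underside

How it is judged:
At the end, for the whole second after the job is handed in: Both drawers are home to within 5 mm, the lid is shut to within 0.04 rad, and the case stands still on the bench within 30 mm of where it started (value of joint each of drawer_left, drawer_right below 0.005 m and value of joint lid below 0.04 rad and linear speed of case below 0.02 m/s and height (world z) of case below 0.006 m and distance of case from where it was at the start of the episode below 0.03 m); the robot touches nothing.
It fails at once if the case is lifted or tipped (more than 12 mm or 0.1 rad) (height (world z) of case above 0.012 m or angle between case's own z axis and vertical above 0.1 rad).
It fails at once if the case is shoved more than 30 mm along the bench (distance of case from where it was at the start of the episode above 0.03 m).
It fails at once if a jar, the beaker or the cap is moved more than 25 mm, lifted or tipped over (distance of any of jar_a, jar_b, beaker, cap from where it was at the start of the episode above 0.025 m or angle between any of jar_a, jar_b, beaker, cap's own z axis and vertical above 0.4 rad).
It also fails if it takes over 58 s, if anything falls off the work surface, if the arm or the gripper's body presses on something with over 40 N, if the wrist force passes 120 N, or if a joint passes its speed limit or range.

## Working session

There is one attempt and no reset: what is moved stays moved. The work goes in short steps, Python scripts to look and compute and a tool call to move; the robot and the scene stay as the last step left them, time stands still between calls to the robot, and variables do not carry over. Pictures are saved under pics/ and viewed, at most 10 in all, crops included, and the job is handed in when it is done.

Besides the shell and the picture viewer there is one more tool, called after "Call:" as a command line: name --argument value ..., lists and objects as JSON in quotes. send_rows: Moves the arm, as the interface text tells. Its arguments: {"type":"object","properties":{"increments":{"type":"array"},"newtons":{"type":"number"}},"required":["increments"]}

```bash
mkdir -p pics; cat > h.py <<'E'
from rig import robot
import numpy as np, cv2
def snap(n,f):
    c=robot.camera(n); cv2.imwrite(f'pics/{f}.png',c['image'][...,::-1]); np.savez(f'{f}.npz',**c); return c
def pt(c,u,v,w=1):
    z=c['range_z'][v-w:v+w+1,u-w:u+w+1]; z=np.median(z[z>0])
    p=np.array([(u-c['cx'])/c['fx']*z,(v-c['cy'])/c['fy']*z,z]); return c['R'].T@(p-c['t'])
E
python3 - <<'E'
from h import *
a=snap('scene','s0');b=snap('top','t0')
cv2.imwrite('pics/both.png',cv2.resize(np.hstack([a['image'],b['image']])[...,::-1],(800,300)))
print(robot.get_obs())
for c in(a,b):print(c['R'],-c['R'].T@c['t'])
E
```

```text
{'time': 0.1, 'q': array([-1.31147984e+00,  5.28396107e-01,  1.43377437e+00, -2.46094368e-05,
        1.18142103e+00, -1.78490013e-01]), 'joint_velocities': array([ 0.00068655, -0.00097432, -0.00140464, -0.0022484 , -0.00038537,
       -0.00117032]), 'joint_torque': array([-6.60322553e-05, -4.40982771e+01, -1.77152181e+01,  6.33910904e-02,
        5.33353246e-02, -5.02042269e-05]), 'position': array([ 0.26482725, -0.56539923,  0.22965535]), 'tool_rot': array([ 9.76134701e-01,  2.17163641e-01, -5.17487482e-05, -9.98150208e-04]), 'ft_force': array([-0.01370107,  0.18120785,  0.24881009]), 'moment': array([0.00792311, 0.03048664, 0.0259747 ]), 'grip_force': 0.0, 'grip_width': 0.08628054217358204}
[[-0.76826787 -0.64007153 -0.00853915]
 [-0.51290052  0.62349857 -0.59006998]
 [ 0.38301115 -0.44895207 -0.80730694]] [0.25623874 0.40849323 0.82181506]
[[-0.00533596 -0.99973977 -0.02217934]
 [-0.99931018  0.0061462  -0.03662501]
 [ 0.03675179  0.02196861 -0.99908292]] [ 0.55353304 -0.00495277  0.94854639]
```

View pics/t0.png

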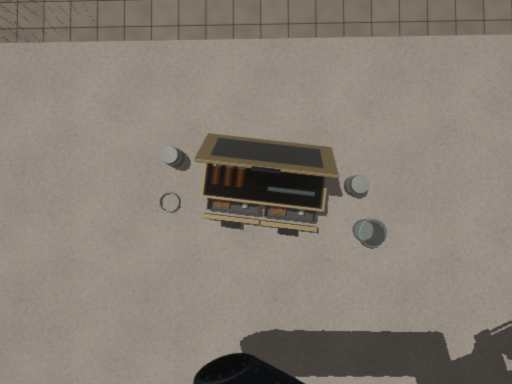

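View pics/s0.png

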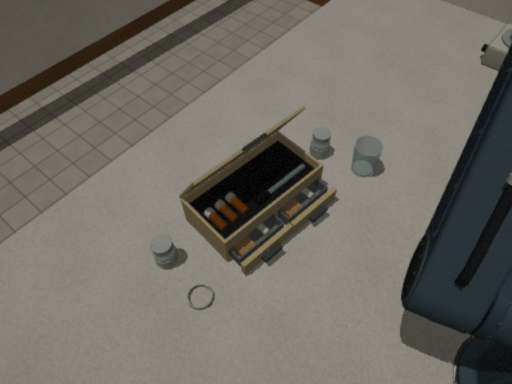

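The top view shows the case at about (265,185), with both drawers out. The pulls are near (232,224) and (288,231), the cap is at (171,203), the jars at (172,157) and (358,185), and the beaker at (370,231). I'll enlarge this area.

```bash
python3 - <<'E'
import cv2
i=cv2.imread('pics/t0.png')[125:245,190:350]
cv2.imwrite('pics/t0c.png',cv2.resize(i,(800,600),interpolation=cv2.INTER_CUBIC))
E
```

```text
(no output)
```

View pics/t0c.png

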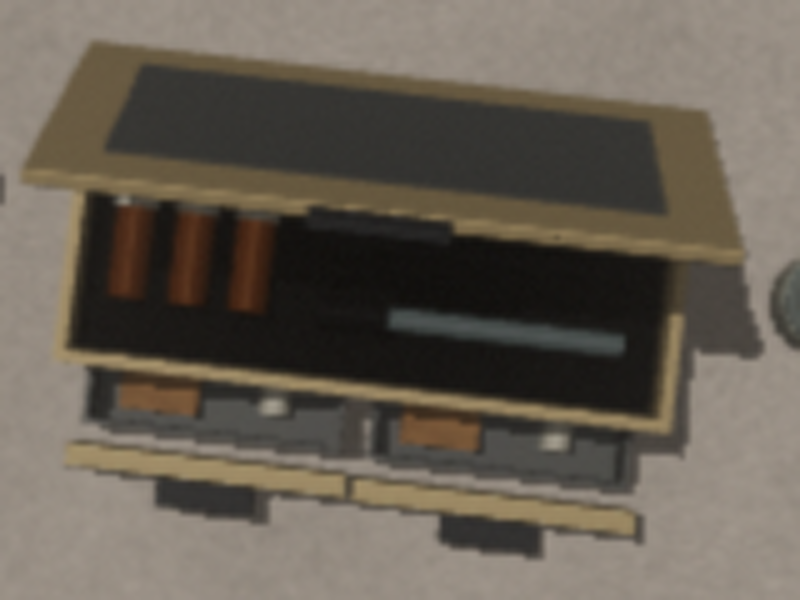

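```bash
python3 - <<'E'
from h import *
c=dict(np.load('t0.npz')); s=dict(np.load('s0.npz'))
def rz(x,y,z):
    u,v=190+x/5,125+y/5
    d=c['R'].T@np.array([(u-c['cx'])/c['fx'],(v-c['cy'])/c['fy'],1]);o=-c['R'].T@c['t'];return o+d*(z-o[2])/d[2]
for n,x,y,z in[('rimL',62,357,.085),('rimR',665,428,.085),('pullL',210,515,.034),('pullR',490,553,.034),('panLl',68,455,.047),('panLr',345,495,.047),('panRl',352,498,.047),('panRr',635,532,.047)]:print(n,rz(x,y,z).round(4))
P=lambda x,y:pt(c,int(190+x/5),int(125+y/5)).round(4)
for n,x,y in[('lidfarL',105,55),('lidfarR',700,120),('lidedgeL',40,172),('lidedgeR',725,245),('lidmidedge',385,208),('lidmidfar',400,90),('pull',210,500),('pullR',490,535)]:print(n,P(x,y))
for n,u,v,z in[('jarL',172,156,.075),('jarR',359,184,.075),('cap',171,203,.012),('beak',372,232,.09)]:print(n,rz((u-190)*5,(v-125)*5,z).round(3))
L,R=rz(62,357,.085),rz(665,428,.085);e=(L-R)[:2];W=np.hypot(*e);yaw=np.arctan2(-e[0],e[1]);print(W,yaw)
ax=np.array([np.cos(yaw),np.sin(yaw)]);ay=np.array([-ax[1],ax[0]]);C=(L+R)[:2]/2+.075*ax;print('C',C)
for n in[(210,515),(490,553)]:
  d=rz(*n,.034)[:2]-C;print('pull case',d@ax,d@ay)
# lid points plane in case coords
for x,y in[(105,55),(400,90),(700,120),(250,110),(40,172),(385,208),(725,245)]:
  p=P(x,y);d=p[:2]-C;print((d@ax).round(4),(d@ay).round(4),p[2])
E
```

```text
rimL [0.5739 0.1373 0.085 ]
rimR [ 0.5382 -0.1529  0.085 ]
pullL [0.4941 0.0699 0.034 ]
pullR [ 0.4743 -0.0724  0.034 ]
panLl [0.5254 0.1405 0.047 ]
panLr [0.5047 0.001  0.047 ]
panRl [ 0.5032 -0.0025  0.047 ]
panRr [ 0.4857 -0.1439  0.047 ]
lidfarL [0.7165 0.1131 0.107 ]
lidfarR [ 0.6837 -0.1681  0.1033]
lidedgeL [0.648  0.1248 0.216 ]
lidedgeR [ 0.6152 -0.1564  0.213 ]
lidmidedge [ 0.6328 -0.0173  0.2124]
lidmidfar [ 0.6984 -0.0265  0.1079]
pull [0.5017 0.0699 0.0337]
pullR [ 0.4836 -0.0724  0.0356]
jarL [0.674 0.214 0.075]
jarR [ 0.602 -0.242  0.075]
cap [0.559 0.232 0.012]
beak [ 0.487 -0.267  0.09 ]
0.29238127577502726 -0.12259097180652162
C [ 0.6304902  -0.01701409]
pull case -0.14598547835899803 0.0696221051069442
pull case -0.14822121358053705 -0.07405940845471226
0.0695 0.1397 0.107
0.0686 -0.0011 0.1079
0.0713 -0.1434 0.1033
0.0449 0.065 0.1483
0.0 0.1429 0.216
0.0023 -0.0 0.2124
0.0019 -0.1402 0.213
```

Call:
send_rows --increments '[0, 0, -0.04, 1.25, 3.56, 0, 0, 0, 0, -0.04, 1.25, 3.56, 0, 0, 0, 0, -0.04, 1.25, 3.56, 0, 0, 0, 0, -0.04, 1.25, 3.56, 0, 0, 0, 0, -0.04, 1.25, 3.56, 0, 0, 0, 0, -0.04, 1.25, 3.56, 0, 0, 0, 0, -0.04, 1.25, 3.56, 0, 0, 0, 0, -0.04, 1.25, 3.56, 0, 0, 0, 0, -0.04, 1.25, 3.56, 0, 0, 0, 0, -0.04, 1.25, 3.56, 0, 0, 0, 0, -0.04, 1.25, 3.56, 0, 0, 0, 0, -0.04, 1.25, 3.56, 0, 0, 0, 0, -0.04, 1.25, 3.56, 0, 0, 0, 0, -0.04, 1.25, 3.56, 0, 0, 0, 0, 0, 0, 0, 0, 0, 0, 0, 0, 0, 0, 0, 0]' --newtons 10

```text
time: 1.43
position: [0.44, -0.0657, 0.2304]
tool_rot: [0.998, -0.058, -0.0, 0.0]
ft_force: [-0.0, -0.9, -0.7]
grip_width: 0.0009
grip_force: 0.0
```

Call:
send_rows --increments '[0, 0, 0, 0, 0, -4, 0, 0, 0, 0, 0, 0, -4, 0, 0, 0, 0, 0, 0, -4, 0, 0, 0, 0, 0, 0, -4, 0, 0, 0, 0, 0, -0.2, -2.5, 0, 0, 0, 0, 0, 0, -1.5, 0, 0, 0, 0, 0, 0, 0, 0, 0, 0, 0, 1, -0.12, 0, 0, 0, 0, 0, 0.5, -0.06, 0, 0, 0, 0, 0, 0, 0, 0, 0]'

```text
time: 2.27
position: [0.4574, -0.0732, 0.0315]
tool_rot: [0.998, -0.062, 0.002, 0.001]
ft_force: [-0.5, 1.1, 1.4]
grip_width: 0.0003
grip_force: 0.0
```

```bash
python3 - <<'E'
from h import *
c=snap('scene','s1')
cv2.imwrite('pics/s1c.png',cv2.resize(c['image'][100:300,150:410,::-1],(780,600)))
o=robot.get_obs();print(o['position'],o['ft_force'])
E
```

```text
[ 0.45632115 -0.07267543  0.03151449] [-0.01960455 -0.21777404 -0.24357113]
```

View pics/s1c.png

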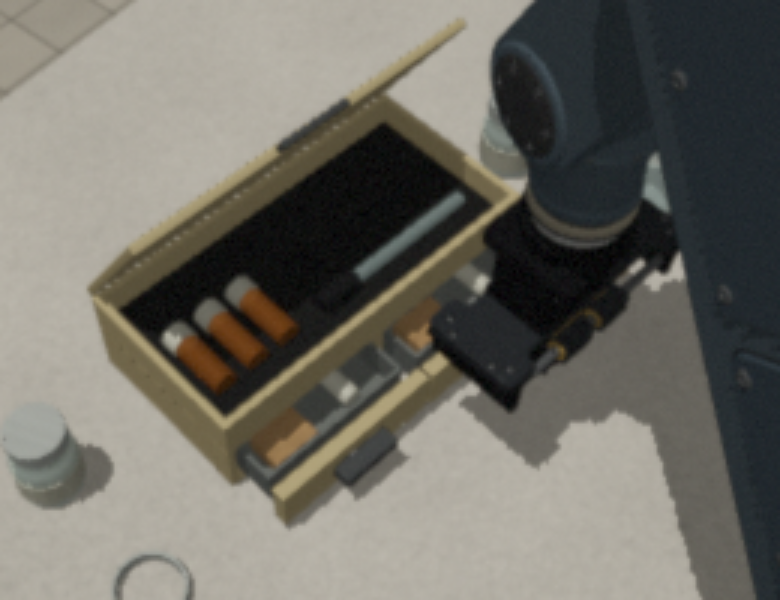

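The gripper stands in front of the right drawer's pull, clear of the case rim. I'll push along the case's x in small steps.

Call:
send_rows --increments '[0, 0, 0, 0.5, -0.06, 0, 0, 0, 0, 0, 0.5, -0.06, 0, 0, 0, 0, 0, 0.5, -0.06, 0, 0, 0, 0, 0, 0.5, -0.06, 0, 0, 0, 0, 0, 0.5, -0.06, 0, 0, 0, 0, 0, 0.5, -0.06, 0, 0, 0, 0, 0, 0.5, -0.06, 0, 0, 0, 0, 0, 0.5, -0.06, 0, 0]'

```text
time: 2.98
position: [0.4953, -0.0761, 0.0305]
tool_rot: [0.998, -0.061, -0.0, -0.0]
ft_force: [-1.2, -0.0, 1.8]
grip_width: 0.0005
grip_force: 0.9
```

Call:
send_rows --increments '[0, 0, 0, 0.3, -0.04, 0, 0, 0, 0, 0, 0.2, -0.02, 0, 0, 0, 0, 0, 0, 0, 0, 0]'

```text
time: 3.23
position: [0.5008, -0.077, 0.0305]
tool_rot: [0.998, -0.061, 0.001, 0.0]
ft_force: [-0.4, -0.1, 0.1]
grip_width: 0.0007
grip_force: 0.0
```

Call:
send_rows --increments '[0, 0, 0, 0.3, -0.04, 0, 0, 0, 0, 0, 0.2, -0.02, 0, 0, 0, 0, 0, 0.2, -0.02, 0, 0]'

```text
time: 3.48
position: [0.5068, -0.0776, 0.0304]
tool_rot: [0.998, -0.061, -0.0, -0.0]
ft_force: [-2.3, 0.6, -0.0]
grip_width: 0.0008
grip_force: 0.8
```

Call:
send_rows --increments '[0, 0, 0, 0.2, -0.02, 0, 0, 0, 0, 0, 0.2, -0.02, 0, 0]'

```text
time: 3.65
position: [0.5079, -0.0776, 0.0304]
tool_rot: [0.998, -0.061, -0.004, -0.0]
ft_force: [-8.8, -3.3, 5.8]
grip_width: 0.0004
grip_force: 4.6
```

```bash
python3 - <<'E'
from h import *
c=snap('scene','s2')
cv2.imwrite('pics/s2c.png',cv2.resize(c['image'][100:300,150:410,::-1],(780,600)))
o=robot.get_obs();print(o['position'],o['ft_force'])
E
```

```text
[ 0.50788214 -0.07753452  0.03031883] [-7.83257588 -2.1430593   3.53743008]
```

View pics/s2c.png

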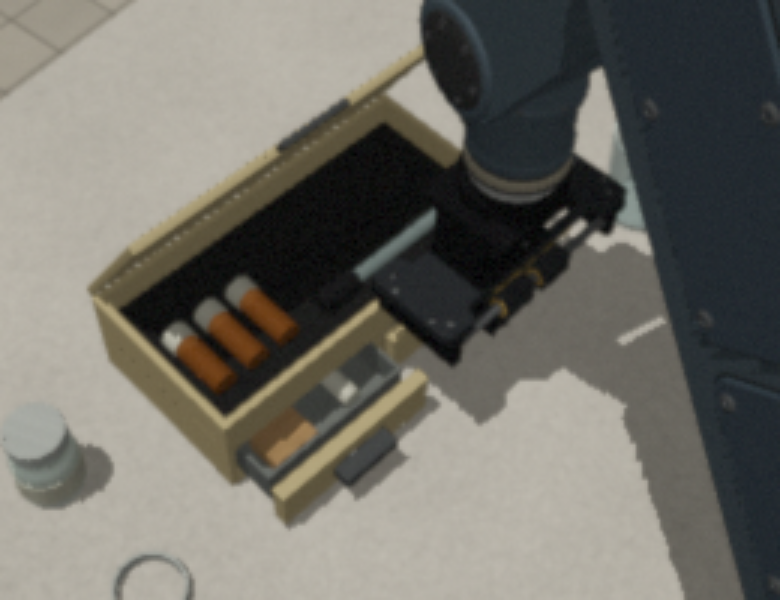

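The right drawer is home: the push was blocked at about 8 N and the panel is flush near pixel (395,335). Next I'll back off and move across to the left pull.

Call:
send_rows --increments '[0, 0, 0, -2, 0.25, 0, 0, 0, 0, 0, -2, 0.25, 0, 0, 0, 0, 0, -2, 0.25, 0, 0, 0, 0, 0, 0.44, 3.6, 0, 0, 0, 0, 0, 0.44, 3.6, 0, 0, 0, 0, 0, 0.44, 3.6, 0, 0, 0, 0, 0, 0.4, 3.6, 0, 0, 0, 0, 0, 0, 0, 0, 0, 0, 0, 0, 0, 0, 0, 0]'

```text
time: 4.45
position: [0.4693, 0.0752, 0.0307]
tool_rot: [0.998, -0.059, 0.001, 0.0]
ft_force: [0.8, -0.7, -0.3]
grip_width: 0.0008
grip_force: 0.0
```

Call:
send_rows --increments '[0, 0, 0, 0.5, -0.06, 0, 0, 0, 0, 0, 0.5, -0.06, 0, 0, 0, 0, 0, 0.5, -0.06, 0, 0, 0, 0, 0, 0.5, -0.06, 0, 0, 0, 0, 0, 0.5, -0.06, 0, 0, 0, 0, 0, 0.5, -0.06, 0, 0, 0, 0, 0, 0.5, -0.06, 0, 0, 0, 0, 0, 0.5, -0.06, 0, 0, 0, 0, 0, 0.5, -0.06, 0, 0, 0, 0, 0, 0.4, -0.05, 0, 0, 0, 0, 0, 0, 0, 0, 0]'

```text
time: 5.37
position: [0.5189, 0.0675, 0.0306]
tool_rot: [0.998, -0.061, 0.001, -0.0]
ft_force: [-0.1, 0.1, -1.1]
grip_width: 0.0007
grip_force: 0.0
```

Call:
send_rows --increments '[0, 0, 0, 0.3, -0.04, 0, 0, 0, 0, 0, 0.2, -0.02, 0, 0, 0, 0, 0, 0.2, -0.02, 0, 0]'

```text
time: 5.62
position: [0.5241, 0.0669, 0.0306]
tool_rot: [0.998, -0.061, -0.0, -0.0]
ft_force: [-2.1, -0.6, 0.0]
grip_width: 0.0005
grip_force: 0.8
```

Call:
send_rows --increments '[0, 0, 0, 0.2, -0.02, 0, 0, 0, 0, 0, 0.2, -0.02, 0, 0]'

```text
time: 5.78
position: [0.5259, 0.0667, 0.0304]
tool_rot: [0.998, -0.061, -0.003, -0.0]
ft_force: [-7.5, 1.1, 4.9]
grip_width: 0.0006
grip_force: 3.6
```

Call:
send_rows --increments '[0, 0, 0, -1.5, 0.18, 0, 0, 0, 0, 0, -2.5, 0.3, 0, 0, 0, 0, 0, 0, 0, 4, 0, 0, 0, 0, 0, 0, 4, 0, 0, 0, 0, 0, 0, 4, 0, 0, 0, 0, 0, 0, 4, 0, 0, 0, 0, 0, 0, 4, 0, 0, 0, 0, 0, 0, 4, 0, 0, 0, 0, 0, 0, 0.5, 0, 0, 0, 0, 0, 0, 0, 0, 0, 0, 0, 4, -1.9, 0, 0, 0, 0, 0, 4, -1.9, 0, 0, 0, 0, 0, 4, -1.9, 0, 0, 0, 0, 0, 4, -1.9, 0, 0, 0, 0, 0, 4, -1.9, 0, 0, 0, 0, 0, 0.4, 0, 0, 0, 0, 0, 0, 0, 0, 0, 0]'

```text
time: 7.2
position: [0.6815, -0.0195, 0.2716]
tool_rot: [0.998, -0.062, -0.002, -0.0]
ft_force: [-0.5, 0.5, -0.1]
grip_width: 0.0007
grip_force: 0.0
```

```bash
python3 - <<'E'
from h import *
c=snap('scene','s3')
cv2.imwrite('pics/s3c.png',cv2.resize(c['image'][100:300,150:410,::-1],(780,600)))
o=robot.get_obs();print(o['position'],o['ft_force'])
E
```

```text
[ 0.67966327 -0.01834761  0.27217207] [-1.37299096  0.02007008  1.21503348]
```

View pics/s3c.png

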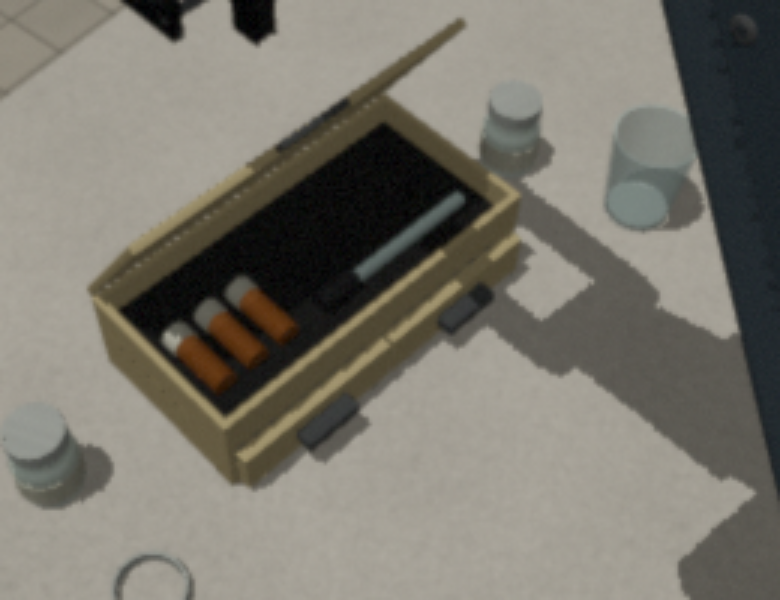

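Both drawers look flush and the case hasn't moved. The fingertips, near (255,25), are above and behind the lid edge. I'll lower behind the lid.

Call:
send_rows --increments '[0, 0, 0, 1.1, -0.6, 0, 0, 0, 0, 0, 0, 0, -2.6, 0, 0, 0, 0, 0, 0, -2.6, 0, 0, 0, 0, 0, 0, -2.6, 0, 0, 0, 0, 0, 0, 0, 0, 0, 0, 0, 0, 0, 0, 0]'

```text
time: 7.75
position: [0.6887, -0.0229, 0.1957]
tool_rot: [0.998, -0.061, -0.003, -0.0]
ft_force: [-0.4, 0.8, -0.2]
grip_width: 0.0004
grip_force: 0.0
```

Call:
send_rows --increments '[0, 0, 0, -1.25, 0.15, 0, 0, 0, 0, 0, -1.25, 0.15, 0, 0, 0, 0, 0, -0.97, 0.12, -0.6, 0, 0, 0, 0, -0.97, 0.12, -0.6, 0, 0, 0, 0, -0.83, 0.1, -0.8, 0, 0, 0, 0, -0.83, 0.1, -0.8, 0, 0, 0, 0, -0.68, 0.08, -0.95, 0, 0, 0, 0, -0.68, 0.08, -0.95, 0, 0, 0, 0, -0.47, 0.06, -1.05, 0, 0, 0, 0, -0.47, 0.06, -1.05, 0, 0, 0, 0, 0, 0, 0, 0]'

```text
time: 8.67
position: [0.6065, -0.0134, 0.1304]
tool_rot: [0.998, -0.061, 0.0, -0.0]
ft_force: [-0.5, 0.8, 1.5]
grip_width: 0.0003
grip_force: 0.0
```

Call:
send_rows --increments '[0, 0, 0, -0.2, 0.02, -0.85, 0, 0, 0, 0, -0.2, 0.02, -0.85, 0, 0, 0, 0, 0, 0, -0.4, 0, 0, 0, 0, 0, 0, -0.3, 0, 0, 0, 0, 0, 0, 0, 0]'

```text
time: 9.08
position: [0.6032, -0.0135, 0.1049]
tool_rot: [0.998, -0.061, -0.0, -0.0]
ft_force: [0.1, -0.1, 0.2]
grip_width: 0.0006
grip_force: 0.0
```

Call:
send_rows --increments '[0, 0, 0, 0, 0, -0.2, 0, 0, 0, 0, 0, 0, -0.2, 0, 0, 0, 0, 0, 0, 0, 0]'

```text
time: 9.33
position: [0.6033, -0.0136, 0.1019]
tool_rot: [0.998, -0.061, -0.0, 0.0]
ft_force: [-1.5, 1.1, 4.9]
grip_width: 0.0006
grip_force: 2.2
```

Call:
send_rows --increments '[0, 0, 0, 0, 0, -0.2, 0, 0, 0, 0, 0, 0, 0, 0]'

```text
time: 9.5
position: [0.6033, -0.0136, 0.1018]
tool_rot: [0.998, -0.061, 0.0, 0.0]
ft_force: [-3.5, 0.6, 14.7]
grip_width: 0.0005
grip_force: 7.3
```

The lid is on its stop, at the expected height with 15 N of force. I'll retreat upward and check.

Call:
send_rows --increments '[0, 0, 0, 0, 0, 1, 0, 0, 0, 0, 0, 0, 3.5, 0, 0, 0, 0, 0, 0, 4, 0, 0, 0, 0, 0, 0, 4, 0, 0, 0, 0, -4, 0, 4, 0, 0, 0, 0, -4, 0, 0, 0, 0, 0, 0, -4, 0, 0, 0, 0, 0, 0, -4, -4, 0, 0, 0, 0, 0, 0, -4, 0, 0, 0, 0, 0, 0, -4, 0, 0, 0, 0, 0, 0, -4, 0, 0, 0, 0, 0, 0, -4, 0, 0, 0, 0, 0, 0, -4, 0, 0, 0, 0, 0, 0, 0, 0, 0]'

```text
time: 10.67
position: [0.4657, -0.2514, 0.2546]
tool_rot: [0.998, -0.064, 0.002, 0.003]
ft_force: [0.5, 0.1, -0.1]
grip_width: 0.0003
grip_force: 0.0
```

```bash
python3 - <<'E'
from h import *
c=snap('scene','s4');b=snap('top','t4')
x=cv2.resize(c['image'][100:300,150:350],(400,400));y=cv2.resize(b['image'][120:260,190:330],(400,400))
cv2.imwrite('pics/s4c.png',np.hstack([x,y])[...,::-1])
for u,v in[(230,175),(268,175),(300,185),(262,200),(225,195),(262,170)]:print(u,v,pt(b,u,v).round(4))
o=robot.get_obs();print(o['position'],o['ft_force'])
E
```

```text
230 175 [0.6245 0.0693 0.0949]
268 175 [ 0.624  -0.0216  0.0934]
300 185 [ 0.5994 -0.0974  0.0956]
262 200 [ 0.5643 -0.0068  0.0936]
225 195 [0.5768 0.0816 0.093 ]
262 170 [ 0.636  -0.0073  0.0944]
[ 0.46424316 -0.24481725  0.25380862] [-0.17496724  0.24733285  0.01861331]
```

View pics/s4c.png

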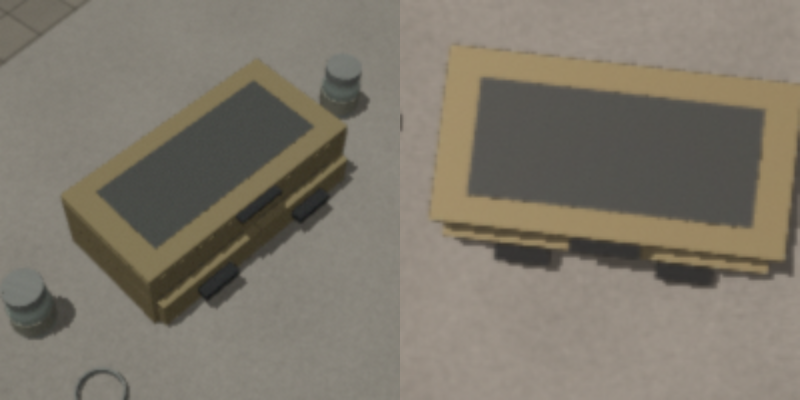

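The pictures show the lid level (outer face at about 94 mm), both drawers flush, and the case and bystanders where they stood.

```bash
python3 -c "
from rig import robot
print(robot.hand_in())"
```

```text
the job is handed in; nothing more can be done
None
```

The job is handed in: both drawers were pushed home and the lid fully shut, the last pictures show the case and the other items unmoved, and hand-in returned no verdict.

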